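# Open the bottle row clamp by its ratchet release

### The arm

A 7-joint arm with a two-finger parallel gripper is mounted at the origin on the work surface. World frame = base frame: x ahead of the robot, y to its left, z up, the work surface at z = 0. Lengths are in mm, angles in rad, forces in N, time in s.
With the tool pointing down it reaches from about 400 to 750 mm from the base axis. Payload 19.5 kg.
Tool frame: the origin (TCP) lies between the finger pads; the fingertips stand robot.tcp_to_tips ahead of it and the grasp point (between the pads) lies 3 mm ahead of it (robot.tcp_to_tips is the distance from the TCP to the fingertips, in mm); z points along the fingers, y is the line along which they close (so a half turn about z gives the same grasp; the last joint's range is limited). The gripper opens to 85 mm and grips with 20 to 120 N. Pads are 22 mm wide; open, the fingers measure 114 mm over their backs; the gripper's body (76 mm by 85 mm) begins 54 mm behind the grasp point. The pads swing forward as they close: fully open they stand 13 mm farther back than shut.
Start: joints at [-1.265, 0.707, -0.028, 1.485, 0.022, 0.951, -0.075], TCP at [195.965, 540.551, 253.268] pointing down, gripper open.
Joint ranges: [-2.71, 2.71], [-0.32, 2.16], [-1.57, 1.52], [0, 2.45], [-1.46, 4.6], [0, 2.02], [-2.83, 2.83]. Speed limits (rad/s): [1.89, 1.89, 2.57, 2.57, 3.01, 3.01, 3.01].

### API

Orientations are given as a 3x3 rotation matrix whose columns are the frame's x, y, z axes.
In Python, from bench import sensors, capture, hand_in, robot gives the robot as it stands. The module is installed in compiled form; this text tells all that it offers.
- The arm moves only by the tool jog_arm, never from a script. Its argument "deltas" is a list that holds one entry, the list of rows, each a list of 7 numbers: the shift along the tool's x, y, z in m, then the turn, a rotation vector about the tool's x, y, z in rad, then the closure in counts, from 0 (fully open) to 255 (shut). A call has 1 to 12 rows; each row shifts and turns the commanded pose from where the row before left it, along the tool's axes as they then stand; what a row does not reach is not made up. A row lasts 1/12 s, in which the tool goes at most 41.7 mm and 7.16 degrees, less where a joint would pass 70% of its speed; a pose out of reach is approached as far as the arm can. A call with a gripper value outside its range is refused whole. The fingers move at their own pace and stop on an object; "force" is the grip in N (left out, the last holds). Time passes only in rows, so rows that do not move let the fingers close. It gives the time, the measured TCP pose, the force, the opening and the grip force at its end, in the units of the state.
- sensors.read_state(): the state, without advancing time (a new reading comes with each control period).
- capture(name): name is "scene" or "top" or "wrist"; returns a dict with "pixels" (420x560x3 uint8, red, green, blue), "K" (3x3 intrinsics, pixels), "R" (3x3) and "t" (3): a world point X has camera coordinates R X + t. Camera axes: x right, y down, z forward; pixel columns grow to the right and rows downward; lengths in mm; the calibration is good to about 2 mm. The wrist camera is an equidistant fisheye: a pixel r from the principal point sees the ray r / f radians off the axis. A picture is of the moment at which its call begins. There is no depth.
- hand_in(): hands the job in; it is judged then, once.
The state is a dict: "clock": time; "joint_pos": joint angles; "qd": joint speeds; "tau": joint torques, N m; "ee_pos": TCP position; "ee_rot": TCP orientation; "force": force on the tool from outside, world axes, zero at the start; "wrist_torque": the same for the moment, N m; "gripper_width": finger opening in mm; "grip_force": force on a finger pad.
Only numpy, scipy, OpenCV 4.12 (cv2) and the standard library are available. Lean on these libraries where they do the work, as an engineer would, in place of code of your own. Each camera call takes 0.05 s, during which the arm holds its last target. There are 200 camera calls.

### The job

Make room in the half-filled bottle clamp: press down the ratchet release pad on top of its sliding jaw and, keeping it pressed, push the jaw back along the bar, away from the bottles, until it meets the end stop, then let the pad spring up again. Only press and push; do not grip the jaw. Leave the four bottles in the clamp, the stock bottle and the bowl standing where they are.

Things in the scene. Friction and masses are not known exactly. Their poses are not given: they have to be found in the camera images.
- clamp: Bench clamp for small bottles, fixed to the table: base 110 mm (x) by 350 mm (y = -205 to +145 mm), deck top 20 mm up. Origin on the table plane under its steel bar (20 mm wide, top at 34 mm), which runs along its y. Fixed grey jaw (104 mm wide, top 75 mm) at y = -184, end stop (60 mm wide, top 60 mm) at y = +108, bottles at y = -175 to -100; the sliding jaw opens towards +y.
- jaw (a joint): Travel of the grey sliding jaw along the clamp's +y, in m: 0 nearest the bottles, 0.130 fully back (hard stop). The release pad's middle is at clamp x = 0, y = -65 mm + this. Sliding takes about 5 N (towards -y always possible), but while the release is up a saw-tooth ratchet stops it moving to +y after at most 10 mm of play, however hard it is pushed.
- release (a joint): How far the release pad is pressed down, in m: 0 to 0.004 when left alone (as the pawl rests on its teeth), 0.012 fully down (hard stop). The ratchet is free beyond 0.005: keep it at 0.007 or deeper while pushing. A spring lifts it with 2.3 N at 0 and 6.3 N fully down; let go, it springs up and the ratchet locks again.
- release_top (a point): Centre of the top of the release pad: a black ribbed pad 46 mm (across the bar) by 44 mm (along it) on the sliding jaw, top 70 mm above the table when quite up, 58 mm when fully down; it moves straight down and travels with the jaw. The parts on its bottle side are below 54 mm, so it is free from above.
- push_face (a point): Point on the face to push: a steel plate upright on the sliding jaw just behind the pad (end-stop side), 92 mm across the bar, 12 mm thick, top 100 mm above the table. The point is on its face towards the pad, 24 mm to the clamp's +y from the pad's middle, 85 mm up. A fingertip pressing the pad can push this face at the same time.
- push_rear (a point): The opposite point on the rear face of the same upright plate (facing the end stop), 12 mm behind push_face. Not to be touched together with push_face: the plate is pushed, never pinched.
- stop_face (a point): Middle of the end stop's face towards the sliding jaw, 40 mm above the table, fixed to the clamp at y = +101 mm. The rear of the upright plate meets it when the jaw is fully back.
- bottle0: A small filled roll-on bottle with a white cap, 30 mm in diameter, 65 mm tall, about 50 g, standing loose on the clamp's deck (its top 85 mm above the table) between the fixed and the sliding jaw, in the -x row by the fixed jaw. Origin in the middle of its foot.
- bottle1: A small filled roll-on bottle with a white cap, 30 mm in diameter, 65 mm tall, about 50 g, standing loose on the clamp's deck (its top 85 mm above the table) between the fixed and the sliding jaw, in the +x row by the fixed jaw. Origin in the middle of its foot.
- bottle2: A small filled roll-on bottle with a white cap, 30 mm in diameter, 65 mm tall, about 50 g, standing loose on the clamp's deck (its top 85 mm above the table) between the fixed and the sliding jaw, in the -x row by the sliding jaw. Origin in the middle of its foot.
- bottle3: A small filled roll-on bottle with a white cap, 30 mm in diameter, 65 mm tall, about 50 g, standing loose on the clamp's deck (its top 85 mm above the table) between the fixed and the sliding jaw, in the +x row by the sliding jaw. Origin in the middle of its foot.
- stock_bottle: A larger amber bottle, 60 mm in diameter, 125 mm tall, standing loose on the table 130 to 170 mm to the clamp's +x side of the bar. Origin in the middle of its foot. To be left alone.
- cap_bowl: A small white bowl, 76 mm across, 40 mm tall, standing loose on the table 140 to 170 mm to the clamp's -x side of the bar. Origin in the middle of its foot. To be left alone.

How it is judged (in metres and radians):
On the way, in this order (a step that is already met when the one before it is completed fails the run):
1. the release is pressed down while the jaw is still near the bottles (value of joint release above 0.006 m and value of joint jaw below 0.075 m), for 0.1 s.
2. the jaw is pushed back to the end stop (value of joint jaw above 0.125 m), for 0.1 s.
At the end, for the whole second after the job is handed in: The jaw is back against the end stop (within 6 mm of its full 130 mm travel) and at rest, the release has sprung up (less than 4.5 mm down), and the four bottles, the stock bottle and the bowl stand upright (within 0.15 rad) and within 20 mm of where they were (value of joint jaw above 0.124 m and value of joint release below 0.0045 m and velocity of joint jaw between -0.01 and 0.01 m/s and angle between each of bottle0, bottle1, bottle2, bottle3, stock_bottle, cap_bowl's own z axis and vertical below 0.15 rad and distance of each of bottle0, bottle1, bottle2, bottle3, stock_bottle, cap_bowl from where it was at the start of the episode below 0.02 m); the robot touches nothing.
It fails at once if the jaw's upright plate is pinched between the fingers (contact force between the fingers and jaw_c4 above 2 N and contact force between the fingers and jaw_c5 above 2 N).
It fails at once if a bottle or the bowl is lifted (10 mm or more), tipped over or shifted by more than 30 mm (angle between any of bottle0, bottle1, bottle2, bottle3, stock_bottle, cap_bowl's own z axis and vertical above 0.4 rad or distance of any of bottle0, bottle1, bottle2, bottle3, stock_bottle, cap_bowl from where it was at the start of the episode above 0.03 m or height (world z) of any of bottle0, bottle1, bottle2, bottle3 above 0.03 m or height (world z) of any of stock_bottle, cap_bowl above 0.01 m).
It also fails if it takes over 35 s, if anything falls off the work surface, if the arm or the gripper's body presses on something with over 40 N, if the wrist force passes 120 N, or if a joint passes its speed limit or range.

## Working session

There is one attempt and no reset: what is moved stays moved. The work goes in short steps, Python scripts to look and compute and a tool call to move; the robot and the scene stay as the last step left them, time stands still between calls to the robot, and variables do not carry over. Pictures are saved under pics/ and viewed, at most 10 in all, crops included, and the job is handed in when it is done.

Besides the shell and the picture viewer there is one more tool, called after "Request:" as name(argument=value, ...) on one line, values as JSON. jog_arm: Moves the arm, as the interface text tells. Its arguments: {"type":"object","properties":{"deltas":{"type":"array","items":{"type":"array","items":{"type":"array","items":{"type":"number"}}}},"force":{"type":"number"}},"required":["deltas"]}

```bash
mkdir -p pics; python3 - <<'E'
from bench import sensors,capture,robot
import cv2,numpy as np
s=sensors.read_state();print(s,robot.tcp_to_tips)
for n in("scene","top"):
    c=capture(n);cv2.imwrite(f"pics/{n}0.png",c["pixels"][...,::-1]);np.savez(n+"0.npz",**c);print(n,c["K"],c["R"],c["t"])
E
```

```text
{'clock': 0.0, 'joint_pos': array([-1.26466717,  0.70711027, -0.02761366,  1.48499933,  0.02200923,
        0.95087179, -0.07549158]), 'qd': array([ 0.00287633, -0.00168221,  0.0003346 ,  0.00142635, -0.00033558,
        0.00033687,  0.00069313]), 'tau': array([ 3.12491579e-05, -8.83216524e+01,  1.23452637e+00, -2.36160421e+01,
        1.68550992e-02,  6.59553058e-03, -1.68799374e-05]), 'ee_pos': array([195.91680845, 540.3448604 , 252.82321779]), 'ee_rot': array([[-9.40118755e-01,  3.40846914e-01, -3.28698442e-04],
       [ 3.40847070e-01,  9.40118186e-01, -1.03503703e-03],
       [-4.37737931e-05, -1.08509362e-03, -9.99999410e-01]]), 'force': array([ 0.69044459, -0.58081823, -0.0806177 ]), 'wrist_torque': array([ 0.03640194,  0.02144914, -0.05889671]), 'grip_force': 0.0, 'gripper_width': 85.34461262766693} 22.0
scene [[536.84331552   0.         282.31342622]
 [  0.         536.84331552 209.57104952]
 [  0.           0.           1.        ]] [[-0.73707892  0.67572492 -0.01051187]
 [ 0.50806101  0.5438007  -0.66794821]
 [-0.44563289 -0.49767121 -0.74413352]] [ 441.28154821 -257.34407891 1170.05939061]
top [[395.81531886   0.         280.73579654]
 [  0.         395.81531886 208.68627632]
 [  0.           0.           1.        ]] [[-0.12461782 -0.99220318  0.00180322]
 [-0.96227025  0.12041489 -0.24400044]
 [ 0.24188088 -0.03214199 -0.96977344]] [ 86.31006906 615.11429623 603.24363409]
```

View pics/scene0.png

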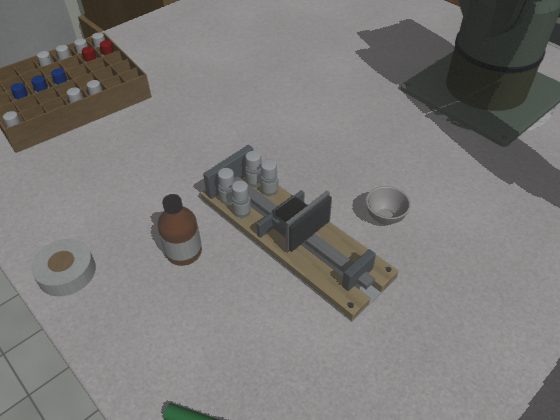

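View pics/top0.png

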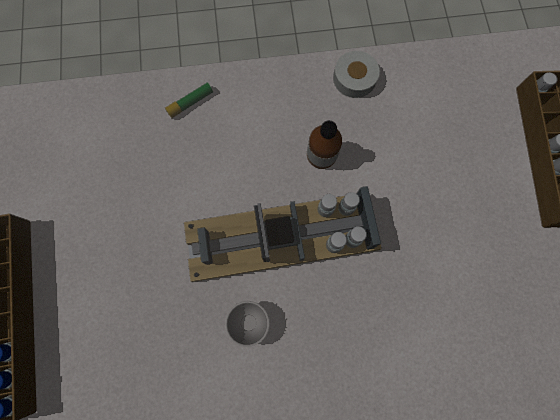

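The scene view shows the clamp with its jaw at about (300,220), the amber bottle at (180,235) and the bowl at (388,205). In the top view the fixed jaw is at (370,217), the pad at (281,232), the plate at (264,233), the end stop at (205,245) and the bowl at (248,324).

```bash
cat > h.py <<'E'
import numpy as np,cv2
def ray(c,uv,z):
    d=c["R"].T@np.linalg.inv(c["K"])@np.array([uv[0],uv[1],1.]); o=-c["R"].T@c["t"]
    return o+d*(z-o[2])/d[2]
def proj(c,X):
    p=c["K"]@(c["R"]@np.array(X,float)+c["t"]);return p[:2]/p[2]
E
python3 - <<'E'
from h import *
c=np.load("top0.npz");im=c["pixels"]
hsv=cv2.cvtColor(im,cv2.COLOR_RGB2HSV)
roi=np.zeros(im.shape[:2],np.uint8);roi[180:290,175:400]=1
m=cv2.inRange(hsv,(10,60,60),(30,255,255))*roi
pts=np.array([ray(c,p,20)[:2] for p in cv2.findNonZero(m)[:,0]],np.float32)
r=cv2.minAreaRect(pts);print(r,cv2.boxPoints(r))
crop=cv2.resize(im[180:290,175:400],None,fx=3.5,fy=3.5,interpolation=cv2.INTER_CUBIC)
cv2.imwrite("pics/crop.png",cv2.convertScaleAbs(crop[...,::-1],alpha=1.6))
E
```

```text
((585.3869018554688, 12.183441162109375), (109.19845581054688, 347.7207336425781), 2.533013343811035) [[ 523.1572   183.46092]
 [ 538.5248  -163.92006]
 [ 647.6166  -159.09404]
 [ 632.249    188.28694]]
```

View pics/crop.png

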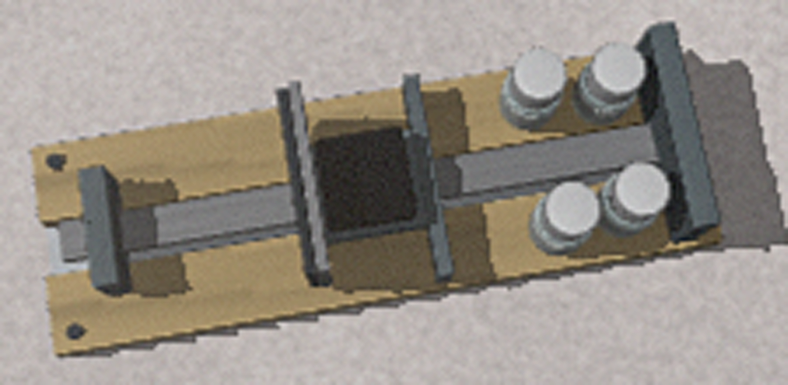

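The crop shows the pad centred at crop (363,180) and the plate's top edge at about x=300–330, with the end stop at x≈105. The rectangle fits the known base size.

```bash
cat >> h.py <<'E'
a=np.deg2rad(2.533);X=np.array([np.cos(a),np.sin(a)]);Y=np.array([-np.sin(a),np.cos(a)])
O=np.array([585.39,12.18])+30*Y
def cl(p): return np.array([X@(p[:2]-O),Y@(p[:2]-O)])
E
python3 - <<'E'
from h import *
c=np.load("top0.npz");im=c["pixels"]
g=im.max(2);roi=np.zeros(g.shape,np.uint8);roi[212:250,264:296]=1
m=((g<45)*roi).astype(np.uint8)
n,l,st,ce=cv2.connectedComponentsWithStats(m);k=1+st[1:,4].argmax();print(st[k],ce[k])
p=np.array([ray(c,q,68)[:2] for q in np.argwhere(l==k)[:,::-1]]);q=np.array([cl(x) for x in p])
print("pad clamp lo/hi",np.percentile(q,[1,50,99],axis=0))
for n,u in(("plate top a",(296,85)),("plate top b",(322,272)),("endstop",(105,170))):
    print(n,cl(ray(c,(175+u[0]/3.5,180+u[1]/3.5),60 if n=="endstop" else 100)))
s=np.load("scene0.npz")
J=q.mean(0)[1]+65;print("O",O,"jaw",J)
im2=s["pixels"][...,::-1].copy();
for P in [(-23,-22,68),(23,-22,68),(23,22,68),(-23,22,68),(-46,24,100),(46,24,100),(46,36,100),(-46,36,100)]:
    w=O+X*P[0]+Y*(J-65+P[1]); u=proj(s,[*w,P[2]]);cv2.circle(im2,tuple(int(8*x+4) for x in u),10,(0,0,255),-1,shift=3)
cv2.imwrite("pics/sc.png",cv2.resize(im2[130:330,180:420],None,fx=3,fy=3,interpolation=cv2.INTER_CUBIC))
E
```

```text
[264 216  32  34 885] [280.30169492 231.95706215]
pad clamp lo/hi [[-28.84232758 -54.18371272]
 [ -2.56045922 -27.27132538]
 [ 22.89092172  -2.63407795]]
plate top a [42.90965068 -0.24010905]
plate top b [-46.64047471   1.79369507]
endstop [ 26.49348208 100.2432401 ]
O [584.06415628  42.15068799] jaw 37.642372507131384
```

View pics/sc.png

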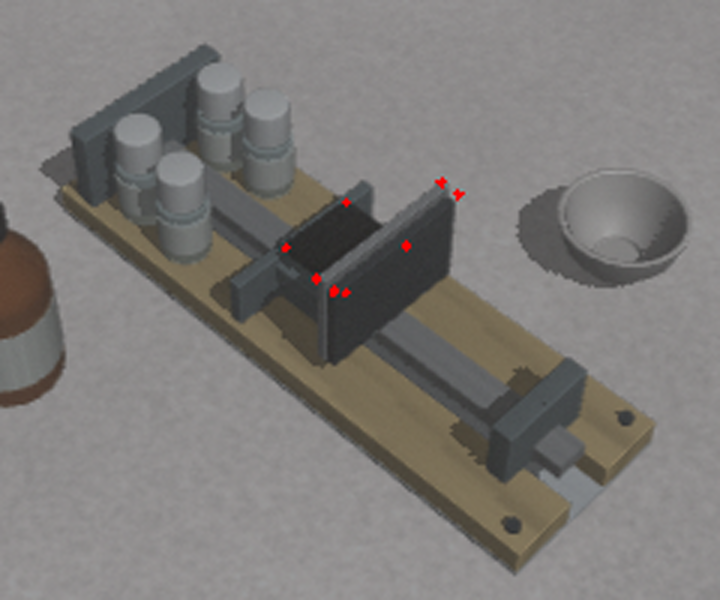

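Both views agree to about 2 mm. The jaw travel is about 36 mm, so the pad's middle is at clamp y≈-28.5 and the plate face at about -4.5. I'll move above the pad with the fingers shut, staying high.

Request:
jog_arm(deltas=[[[-0.0226, -0.0148, 0, 0, 0, 0, 255], [-0.0226, -0.0148, 0, 0, 0, 0, 255], [-0.0226, -0.0148, 0, 0, 0, 0, 255], [-0.0226, -0.0148, 0, 0, 0, 0, 255], [-0.0226, -0.0148, 0, 0, 0, 0, 255], [-0.0226, -0.0148, 0, 0, 0, 0, 255], [-0.0226, -0.0148, 0, 0, 0, 0, 255], [-0.0226, -0.0148, 0, 0, 0, 0, 255], [-0.0226, -0.0148, 0, 0, 0, 0, 255], [-0.0226, -0.0148, 0, 0, 0, 0, 255], [-0.0226, -0.0148, 0, 0, 0, 0, 255], [-0.0226, -0.0148, 0, 0, 0, 0, 255]]], force=20)

```text
clock: 1.1
ee_pos: [391.0, 279.9, 253.2]
ee_rot: [[-0.94, 0.341, -0.0], [0.341, 0.94, -0.0], [0.0, -0.0, -1.0]]
force: [-0.3, 1.0, 0.2]
gripper_width: -0.3
grip_force: 0.0
```

Request:
jog_arm(deltas=[[[-0.0226, -0.0148, 0, 0, 0, 0, 255], [-0.0226, -0.0148, 0, 0, 0, 0, 255], [-0.0226, -0.0148, 0, 0, 0, 0, 255], [-0.0226, -0.0148, 0, 0, 0, 0, 255], [-0.0226, -0.0148, 0, 0, 0, 0, 255], [-0.0226, -0.0148, 0, 0, 0, 0, 255], [-0.0226, -0.0148, 0, 0, 0, 0, 255], [-0.0226, -0.0148, 0, 0, 0, 0, 255], [-0.0226, -0.0148, 0, 0, 0, 0, 255], [-0.0226, -0.0148, 0, 0, 0, 0, 255], [-0.0226, -0.0148, 0, 0, 0, 0, 255], [-0.0226, -0.0148, 0, 0, 0, 0, 255]]])

```text
clock: 2.1
ee_pos: [585.3, 20.5, 253.1]
ee_rot: [[-0.94, 0.341, -0.001], [0.341, 0.94, -0.0], [0.0, -0.0, -1.0]]
force: [0.9, 0.7, 0.3]
gripper_width: 0.2
grip_force: 0.0
```

Request:
jog_arm(deltas=[[[0, 0, 0, 0, 0, 0.0983, 255], [0, 0, 0, 0, 0, 0.0983, 255], [0, 0, 0, 0, 0, 0.0983, 255], [0, 0, 0, 0, 0, 0.0983, 255], [0, 0, 0, 0, 0, 0.0983, 255], [0, 0, 0, 0, 0, 0.0983, 255], [0, 0, 0, 0, 0, 0.0983, 255], [0, 0, 0, 0, 0, 0.0983, 255], [0, 0, 0, 0, 0, 0.0983, 255], [0, 0, 0, 0, 0, 0.0983, 255], [0, 0, 0, 0, 0, 0.0983, 255], [0, 0, 0, 0, 0, 0.0983, 255]]])

```text
clock: 3.1
ee_pos: [584.7, 21.8, 253.1]
ee_rot: [[-0.039, 0.999, -0.001], [0.999, 0.039, -0.0], [-0.0, -0.001, -1.0]]
force: [-0.5, 0.3, 0.7]
gripper_width: 0.1
grip_force: 0.0
```

```bash
cat > st.py <<'E'
from h import *
from bench import sensors
s=sensors.read_state();R=s["ee_rot"]
print(s["clock"],s["ee_pos"],R.round(4).tolist(),s["force"],s["gripper_width"])
t=np.array([*(O+Y*-20),132]);print("clamp",cl(s["ee_pos"]),"to target in tool",R.T@(t-s["ee_pos"]),"yaw err",np.arctan2(R[1,1],R[0,1])-a,"clamp y in tool",R.T@np.array([*Y,0]))
E
python3 st.py
```

```text
3.1 [584.69495881  21.76613011 253.05371037] [[-0.0386, 0.9993, -0.0006], [0.9993, 0.0386, -0.0001], [-0.0001, -0.0006, -1.0]] [-0.45179297  0.27734176  0.71343042] 0.134872847485927
clamp [ -0.27070508 -20.39251898] to target in tool [  0.4080031    0.33822535 121.05348935] yaw err -0.005645190433918354 clamp y in tool [ 9.99984060e-01 -5.64515951e-03 -1.12084979e-04]
```

Request:
jog_arm(deltas=[[[0, 0, 0.02, 0, 0, 0, 255], [0, 0, 0.02, 0, 0, 0, 255], [0, 0, 0.02, 0, 0, 0, 255], [0, 0, 0.02, 0, 0, 0, 255], [0, 0, 0.02, 0, 0, 0, 255], [0, 0, 0.02, 0, 0, 0, 255], [0, 0, 0.014, 0, 0, 0, 255], [0, 0, 0.01, 0, 0, 0, 255], [0, 0, 0, 0, 0, 0, 255]]])

```text
clock: 3.85
ee_pos: [584.0, 21.7, 107.5]
ee_rot: [[-0.043, 0.999, -0.003], [0.999, 0.043, -0.0], [-0.0, -0.003, -1.0]]
force: [0.6, -0.4, 0.2]
gripper_width: -0.2
grip_force: 0.0
```

```bash
python3 st.py; python3 - <<'E'
from bench import capture
import cv2,numpy as np
A=[]
for n,(r,c) in(("scene",(130,180)),("top",(150,180))):
    A.append(cv2.resize(capture(n)["pixels"][r:r+180,c:c+180],None,fx=2.2,fy=2.2,interpolation=cv2.INTER_CUBIC))
cv2.imwrite("pics/near.png",cv2.convertScaleAbs(np.hstack(A)[...,::-1],alpha=1.5))
E
```

```text
3.85 [584.03682156  21.72516412 107.53551028] [[-0.0434, 0.9991, -0.0028], [0.9991, 0.0433, -0.0002], [-0.0001, -0.0028, -1.0]] [ 0.58583137 -0.37299663  0.15322748] -0.15394419769563777
clamp [ -0.93000976 -20.40435871] to target in tool [  0.40231796   0.86189732 -24.46701769] yaw err -0.0008455852779990572 clamp y in tool [ 9.99999636e-01 -8.45581933e-04 -1.13201425e-04]
```

View pics/near.png

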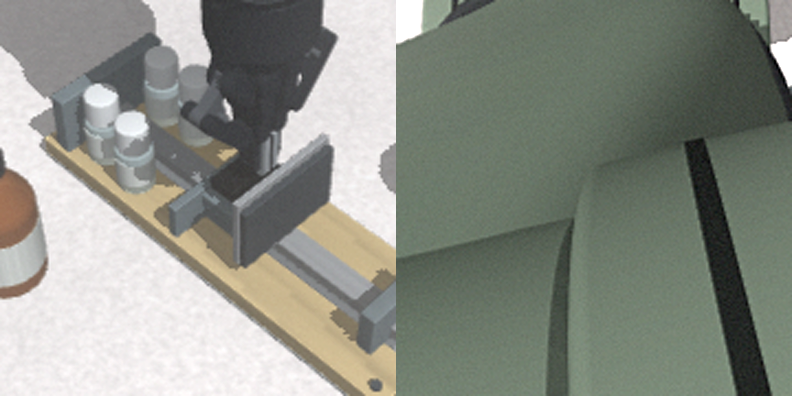

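The tips sit over the pad in front of the plate at (265,170) in the scene crop, with no contact; the arm blocks the top view. Next I press.

Request:
jog_arm(deltas=[[[0, 0, 0.006, 0, 0, 0, 255], [0, 0, 0.006, 0, 0, 0, 255], [0, 0, 0.004, 0, 0, 0, 255], [0, 0, 0.004, 0, 0, 0, 255], [0, 0, 0.003, 0, 0, 0, 255], [0, 0, 0.002, 0, 0, 0, 255], [0, 0, 0, 0, 0, 0, 255], [0, 0, 0, 0, 0, 0, 255], [0, 0, 0, 0, 0, 0, 255]]])

```text
clock: 4.7
ee_pos: [584.8, 21.8, 84.5]
ee_rot: [[-0.043, 0.999, 0.0], [0.999, 0.043, -0.0], [-0.0, 0.0, -1.0]]
force: [-0.9, 1.1, 4.6]
gripper_width: -0.0
grip_force: 2.2
```

```bash
python3 st.py
```

```text
4.7 [584.84918651  21.75213206  84.51605141] [[-0.0433, 0.9991, 0.0001], [0.9991, 0.0433, -0.0], [-0.0001, 0.0001, -1.0]] [-0.91836679  1.12341465  4.58457317] -0.01139491883997209
clamp [ -0.1172467  -20.41331942] to target in tool [  0.4109914    0.12303191 -47.48395416] yaw err -0.0008472104849472084 clamp y in tool [ 9.99999640e-01 -8.47210377e-04 -5.12257045e-05]
```

Request:
jog_arm(deltas=[[[0, 0, 0.002, 0, 0, 0, 255], [0, 0, 0.001, 0, 0, 0, 255], [0, 0, 0, 0, 0, 0, 255], [0, 0, 0, 0, 0, 0, 255], [0, 0, 0, 0, 0, 0, 255]]])

```text
clock: 5.12
ee_pos: [584.9, 21.8, 81.5]
ee_rot: [[-0.043, 0.999, 0.0], [0.999, 0.043, -0.0], [-0.0, 0.0, -1.0]]
force: [-0.7, -0.0, 4.7]
gripper_width: 0.1
grip_force: 2.7
```

Request:
jog_arm(deltas=[[[0.002, 0, 0.001, 0, 0, 0, 255], [0.003, 0, 0, 0, 0, 0, 255], [0.003, 0, 0, 0, 0, 0, 255], [0.004, 0, 0, 0, 0, 0, 255], [0.004, 0, 0, 0, 0, 0, 255], [0.004, 0, 0, 0, 0, 0, 255], [0.004, 0, 0, 0, 0, 0, 255], [0.004, 0, 0, 0, 0, 0, 255], [0.004, 0, 0, 0, 0, 0, 255], [0.004, 0, 0, 0, 0, 0, 255], [0.004, 0, 0, 0, 0, 0, 255]]])

```text
clock: 6.03
ee_pos: [583.4, 60.9, 80.6]
ee_rot: [[-0.043, 0.999, 0.001], [0.999, 0.043, -0.001], [-0.001, 0.001, -1.0]]
force: [0.5, -5.5, 5.4]
gripper_width: -0.1
grip_force: 2.8
```

```bash
python3 st.py
```

```text
6.0333 [583.35668443  60.90186195  80.58205377] [[-0.0427, 0.9991, 0.0007], [0.9991, 0.0427, -0.0013], [-0.0014, 0.0007, -1.0]] [ 0.46666852 -5.5420689   5.4473607 ] -0.06870338357254246
clamp [ 0.1219236  18.76411938] to target in tool [-3.88341090e+01 -2.85402929e-02 -5.13652429e+01] yaw err -0.0015437741755735535 clamp y in tool [ 0.99999788 -0.00154377 -0.00136013]
```

Request:
jog_arm(deltas=[[[0.004, 0, 0, 0, 0, 0, 255], [0.004, 0, 0, 0, 0, 0, 255], [0.004, 0, 0, 0, 0, 0, 255], [0.004, 0, 0, 0, 0, 0, 255], [0.004, 0, 0, 0, 0, 0, 255], [0.004, 0, 0, 0, 0, 0, 255], [0.004, 0, 0, 0, 0, 0, 255], [0.004, 0, 0, 0, 0, 0, 255], [0.004, 0, 0, 0, 0, 0, 255], [0.004, 0, 0, 0, 0, 0, 255], [0.004, 0, 0, 0, 0, 0, 255], [0.003, 0, 0, 0, 0, 0, 255]]])

```text
clock: 7.03
ee_pos: [581.3, 108.1, 80.6]
ee_rot: [[-0.043, 0.999, 0.001], [0.999, 0.043, -0.001], [-0.001, 0.001, -1.0]]
force: [-0.5, -5.1, 7.4]
gripper_width: 0.2
grip_force: 2.8
```

Request:
jog_arm(deltas=[[[0.002, 0, 0, 0, 0, 0, 255], [0.002, 0, 0, 0, 0, 0, 255], [0.002, 0, 0, 0, 0, 0, 255], [0.002, 0, 0, 0, 0, 0, 255], [0.001, 0, 0, 0, 0, 0, 255], [0, 0, 0, 0, 0, 0, 255], [0, 0, 0, 0, 0, 0, 255]]])

```text
clock: 7.62
ee_pos: [580.9, 117.1, 80.6]
ee_rot: [[-0.043, 0.999, 0.001], [0.999, 0.043, -0.001], [-0.001, 0.001, -1.0]]
force: [-0.9, -3.2, 5.9]
gripper_width: -0.2
grip_force: 2.8
```

```bash
python3 st.py
```

```text
7.6167 [580.87320738 117.131872    80.56775903] [[-0.0431, 0.9991, 0.0005], [0.9991, 0.0431, -0.0008], [-0.0008, 0.0005, -1.0]] [-0.90964307 -3.17462959  5.89002846] -0.20162196128239346
clamp [ 0.12594659 75.04894568] to target in tool [-9.50905996e+01  5.30201079e-03 -5.13553423e+01] yaw err -0.0011084261052326794 clamp y in tool [ 9.99999058e-01 -1.10842574e-03 -8.09463146e-04]
```

Not at the stop yet, since there is no force rise. I'll go on until the force rises.

Request:
jog_arm(deltas=[[[0.001, 0, 0, 0, 0, 0, 255], [0.001, 0, 0, 0, 0, 0, 255], [0.001, 0, 0, 0, 0, 0, 255], [0.001, 0, 0, 0, 0, 0, 255], [0, 0, 0, 0, 0, 0, 255], [0, 0, 0, 0, 0, 0, 255]]])

```text
clock: 8.12
ee_pos: [580.8, 119.4, 80.6]
ee_rot: [[-0.042, 0.999, 0.0], [0.999, 0.042, -0.003], [-0.003, 0.0, -1.0]]
force: [-0.9, -13.1, 6.7]
gripper_width: 0.2
grip_force: 2.8
```

Stop met: 13 N with the tip at clamp y≈77. Now I lift straight up.

Request:
jog_arm(deltas=[[[0, 0, 0, 0, 0, 0, 255], [-0.001, 0, 0, 0, 0, 0, 255], [0, 0, -0.004, 0, 0, 0, 255], [0, 0, -0.006, 0, 0, 0, 255], [0, 0, -0.008, 0, 0, 0, 255], [-0.002, 0, -0.01, 0, 0, 0, 255], [-0.003, 0, -0.02, 0, 0, 0, 255], [0, 0, -0.03, 0, 0, 0, 255], [0, 0, -0.03, 0, 0, 0, 255], [0, 0, -0.03, 0, 0, 0, 255], [0, 0, -0.03, 0, 0, 0, 255], [0, 0, 0, 0, 0, 0, 255]]])

```text
clock: 9.12
ee_pos: [582.1, 115.9, 254.4]
ee_rot: [[-0.044, 0.999, 0.007], [0.999, 0.044, 0.002], [0.001, 0.007, -1.0]]
force: [-0.5, -0.2, 0.7]
gripper_width: -0.0
grip_force: 0.0
```

Request:
jog_arm(deltas=[[[0.03, 0, -0.01, 0, 0, 0, 255], [0.04, 0, -0.01, 0, 0, 0, 255], [0.04, 0, 0, 0, 0, 0, 255], [0.04, 0, 0, 0, 0, 0, 255], [0.04, 0, 0, 0, 0, 0, 255], [0.04, 0, 0, 0, 0, 0, 255], [0.03, 0, 0, 0, 0, 0, 255], [0.02, 0, 0, 0, 0, 0, 255], [0, 0, 0, 0, 0, 0, 255]]])

```text
clock: 9.87
ee_pos: [566.6, 400.1, 268.0]
ee_rot: [[-0.049, 0.999, -0.002], [0.999, 0.049, 0.002], [0.002, -0.001, -1.0]]
force: [0.5, 0.3, -0.6]
gripper_width: -0.1
grip_force: 0.0
```

```bash
python3 st.py; python3 - <<'E'
from bench import capture
import cv2,numpy as np
A=[cv2.resize(capture(n)["pixels"][r:r+200,c:c+240],None,fx=1.66,fy=1.66,interpolation=cv2.INTER_CUBIC) for n,(r,c) in(("scene",(130,180)),("top",(140,170)))]
cv2.imwrite("pics/end.png",cv2.convertScaleAbs(np.hstack(A)[...,::-1],alpha=1.5))
E
```

```text
9.8667 [566.56370782 400.09136505 267.99860143] [[-0.0485, 0.9988, -0.0015], [0.9988, 0.0485, 0.0017], [0.0017, -0.0015, -1.0]] [ 0.52678014  0.34169656 -0.55783456] -0.10730122545511535
clamp [ -1.66423609 358.36437366] to target in tool [-3.78605099e+02  2.19371396e-01  1.35337059e+02] yaw err 0.0043418790933170345 clamp y in tool [0.99998906 0.00434186 0.00174106]
```

View pics/end.png

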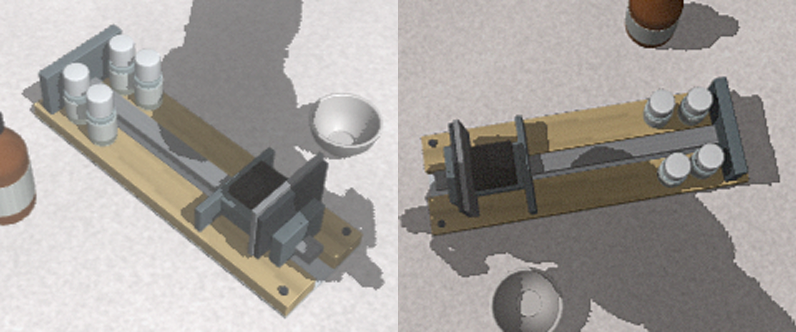

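The jaw is against the end stop: plate at (290,215) touching the stop at (295,235) in the scene half, and at (460,165) in the top half. The pad is up, and the bottles and bowl are standing where they were.

```bash
python3 -c "
from bench import hand_in
print(hand_in())"
```

```text
the job is handed in; nothing more can be done
None
```

The jaw was pushed back to the end stop with the release held down and the pad was then let up; the final pictures show the bottles and bowl standing where they were, and the job is handed in (no verdict was returned).

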